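# Jack up a sagging sash rail

## Task

A window sash rail has sagged in its repair cradle and has to be jacked up. Fit the loose crank fully down onto the square shaft on top of the screw jack and wind it clockwise until the jack's pad meets the underside of the rail, then go on for half a turn past the first touch, so that the rail is lifted by 5 mm and never by as much as 10 mm. Wind steadily without wrenching the jack, use only the crank to move it, and let go with the crank left on the shaft and nothing else on the bench disturbed.

Things in the scene. Friction and masses are not known exactly. Their poses are not given: they have to be found in the camera images.
- jack: the screw jack, bolted to the bench: steel foot plate 130 x 110 x 12 mm, round column, dark round head 62 mm across whose flat top is 127 mm above the bench. Origin on the bench under the column, which is also the vertical winding axis. z up; its y axis points to the side where the rail is.
- shaft: the jack's upright square drive shaft: 18 mm square, 22 mm high plus a 6 mm conical nose (28 mm in all), in the middle of the head. Origin at its foot on the head's flat top; x, y square to its flats; z up. Turns about z: clockwise seen from above lifts the pad. Stiff and even (0.45 N m, some 7 N at the crank's handle), does not run back; at its lower stop at the start.
- pad_top (a point): centre of the flat top of the jack's round steel pad (42 mm across), at the end of the grey lug 115 mm to the jack's +y side of the winding axis. Starts 60 mm above the bench, rises 10 mm per turn. The rail resists it: at first touch, 160 N (adds 4 N at once to the 7 N at the crank's handle), then 12 N more per mm of lift; 5 mm of lift is 220 N on the pad, 12 N at the handle.
- carriage: the grey collar and lug that climb the jack's column and carry the pad. Origin on the winding axis at the collar's underside, 38 mm below the pad's top.
- crank: the loose dark steel crank, 0.3 to 0.45 kg, flat on the bench, handle up: arm 24 mm wide, 12 mm thick, hub 36 x 36 x 32 mm. Origin at the hub's underside, centre of its square socket, which opens downward: 20.4 mm square, 24 mm deep, closed on top. x points along the arm to the handle, the socket is square to x and y. Fully seated, the origin is 4 mm above the shaft's foot.
- grip (a point): middle of the crank's wooden handle, an upright cylinder 25 mm in diameter, 62 mm long, 65 mm from the socket's axis along the crank's x; this point is 45 mm above the crank's underside. The handle turns on the crank about its own upright axis with a little friction (0.04 N m): the hand need not turn while winding, and the crank keeps its angle to the hand when carried slowly.
- tin: bystander: an open tin, 74 mm across and 100 mm high; origin at its underside.
- glue: bystander: an amber jar with a lid, 52 mm across and 120 mm high; origin at its underside.
- mallet: bystander: a hammer lying on the bench; origin at its underside.
- cradle: the fixed ochre wooden repair cradle: two stiles (45 x 50 mm, tops 145 mm above its origin) 330 mm apart on levelling feet, and between them the sagged sash rail, 282 x 40 x 42 mm, level along the cradle's x, right above the pad. Origin 0 to 6 mm under the bench top, below the rail's middle. The rail's underside is 6 to 12 mm above the pad at the start: found by feel.
Things that resemble listed ones, but are neither listed nor needed, are in the scene too. Leave any blue look-alike of the crank alone. Several things look just like the jack: the one meant starts nearest to the robot's base.

How it is judged:
By the outcome, as a careful person would: the job done as asked, in the order asked, and still so for the second after the job is handed in, with the robot touching nothing.
It also fails if it takes over 72 s, if anything falls off the work surface, if the arm or the gripper's body presses on something with over 40 N, if the wrist force passes 120 N, or if a joint passes its speed limit or range.

## Robot

A 7-joint arm with a two-finger parallel gripper is mounted at the origin on the work surface. World frame = base frame: x ahead of the robot, y to its left, z up, the work surface at z = 0. Lengths are in m, angles in degrees, forces in N, time in s.
With the tool pointing down it reaches from about 0.425 to 0.875 m from the base axis. Payload 4.7 kg.
Tool frame: the origin (TCP) lies at the very end of the fingers, on their centre line; the grasp point (between the pads) lies 19 mm behind it; z points along the fingers, y is the line along which they close (so a half turn about z gives the same grasp; the last joint's range is limited). The gripper opens to 87 mm and grips with 3 to 60 N. Pads are 19 mm wide; open, the fingers measure 117 mm over their backs; the gripper's body (75 mm by 190 mm) begins 51 mm behind the grasp point.
Start: joints at [69.62, 18.392, -4.016, 83.108, 1.295, 78.541, -3.26], TCP at [0.235, -0.606, 0.223] pointing down, gripper open.
Joint ranges: [-163.93, 163.93], [-17.29, 119.83], [-79.2, 71.16], [3.27, 140.29], [-89.18, 269.18], [5.43, 117.66], [-154.24, 154.24]. Speed limits (degrees/s): [147.25, 147.25, 180, 180, 180, 180, 180].

## Interface

Orientations are given as [roll, pitch, yaw] about the fixed x, y, z axes, in that order (R = Rz(yaw) Ry(pitch) Rx(roll)).
In Python, from cell import get_obs, read_camera, sign_off, silhouettes gives the robot as it stands.
- The arm moves only by the tool play_rows, never from a script. Its argument "steps" is a list that holds one entry, the list of rows, each a list of 7 numbers: the shift along the tool's x, y, z in m, then the turn, a rotation vector about the tool's x, y, z in rad, then the finger opening in m, from 0 to 0.087. A call has 1 to 12 rows; each row shifts and turns the commanded pose from where the row before left it, along the tool's axes as they then stand; what a row does not reach is not made up. A row lasts 1/10 s, in which the tool goes at most 50 mm and 8.59 degrees, less where a joint would pass 70% of its speed; a pose out of reach is approached as far as the arm can. A call is refused whole if a number of a shift passes 0.05 or a number of a turn 0.15, either way. A call with a gripper value outside its range is refused whole. The fingers move at their own pace and stop on an object; "force" is the grip in N (left out, the last holds). Time passes only in rows, so rows that do not move let the fingers close. It gives the time, the measured TCP pose, the force, the opening and the grip force at its end, in the units of the state.
- get_obs(): the state, without advancing time (a new reading comes with each control period).
- read_camera(name): name is "side" or "top" or "wrist"; returns a dict with "frame" (400x640x3 uint8, red, green, blue), "intrinsics" (3x3 intrinsics, pixels), "k1" (the pictures are not rectified: a ray, as slopes to the right and down, at radius r is drawn at 1 + k1 r^2 times it, then the intrinsics apply), "view" (4x4, takes a point from world to camera coordinates). Camera axes: x right, y up, looking along -z (the intrinsics and any distortion apply to the point x, -y, -z); pixel columns grow to the right and rows downward; lengths in m; the calibration is good to about 2 mm. A picture is of the moment at which its call begins. There is no depth.
- sign_off(): hands the job in; it is judged then, once.
Trained networks look in the newest picture that a camera, given by its name, has taken for a name from the list of things; names that differ only in an ending like _2 or _b are one class to them, and where a whole thing is asked for, a point or a joint stands for the part that bears it (a point fixed in the world has none). Each returns a list of dicts, best first, with "p" (0 to 1); they miss things now and then, are a little off and sometimes report something else, mostly with a low value. They report only what shows in the picture. A call takes as long as a camera call. They do not tell look-alikes from the thing itself.
- silhouettes(camera, name): "pixels" (400x640 bool, what is visible of it) and "extent" ([left, top, right, bottom] in pixels, round what is visible of it).
The state is a dict: "time_s": time; "qpos": joint angles; "joint_velocities": joint speeds; "effort": joint torques, N m; "tool_pos": TCP position; "tool_rot": TCP orientation; "force": force on the tool from outside, world axes, zero at the start; "wrist_torque": the same for the moment, N m; "grip_width": finger opening in m; "grasp_force": force on a finger pad.
Only numpy, scipy, OpenCV 4.12 (cv2) and the standard library are available. Lean on these libraries where they do the work, as an engineer would, in place of code of your own. Each camera call takes 0.05 s, during which the arm holds its last target. There are 200 camera calls.

## Working session

There is one attempt and no reset: what is moved stays moved. The work goes in short steps, Python scripts to look and compute and a tool call to move; the robot and the scene stay as the last step left them, time stands still between calls to the robot, and variables do not carry over. Pictures are saved under pics/ and viewed, at most 11 in all, crops included, and the job is handed in when it is done.

Besides the shell and the picture viewer there is one more tool, called after ">>>" by a JSON object that holds its "op" and its "data". play_rows: Moves the arm, as the interface text tells. Its arguments: {"type":"object","properties":{"steps":{"type":"array","items":{"type":"array","items":{"type":"array","items":{"type":"number"}}}},"force":{"type":"number"}},"required":["steps"]}

```bash
mkdir -p pics; ls; python3 - <<'E'
from cell import *
import cv2,numpy as np
print(get_obs())
for n in("side","top"):
    c=read_camera(n); cv2.imwrite(f"pics/{n}0.png",c["frame"][:,:,::-1])
    print(n,c["intrinsics"].tolist(),c["k1"],np.round(c["view"],4).tolist())
    for t in("crank","grip","jack","shaft","pad_top","carriage","cradle","tin","glue","mallet"):
        for d in silhouettes(n,t)[:4]:
            print(t,round(d["p"],2),[int(v) for v in d["extent"]],d["pixels"].sum())
E
```

```text
pics
{'time_s': 0.0, 'qpos': array([69.62085294, 18.43931012, -4.01668635, 83.17303816,  1.2966949 ,
       78.54067386, -3.25882319]), 'joint_velocities': array([-0.0804124 ,  0.00815536, -0.05516701,  0.00751301,  0.09436385,
        0.06786851,  0.03759872]), 'effort': array([-1.78070845e-04, -4.91276908e+01, -4.03370289e-01, -3.12523413e+01,
       -6.38523046e-02,  4.38375771e-02,  1.84514747e-04]), 'tool_pos': array([ 0.23467864, -0.60557938,  0.22147517]), 'tool_rot': array([-1.79892318e+02,  6.94610984e-03,  2.11914730e+01]), 'force': array([ 0.09444778, -0.70451371, -0.07666255]), 'wrist_torque': array([ 0.00096762, -0.01432765,  0.01098512]), 'grasp_force': 0.0, 'grip_width': 0.0872597711806409}
side [[371.8097330797367, 0.0, 317.49034086204136], [0.0, 371.8097330797367, 198.57725407584937], [0.0, 0.0, 1.0]] -0.08498127120606132 [[-0.9222, -0.3863, -0.0174, 0.4974], [0.2494, -0.6285, 0.7367, -0.1997], [-0.2955, 0.6751, 0.676, -1.05], [0.0, 0.0, 0.0, 1.0]]
crank 0.83 [340, 154, 358, 188] 287
crank 0.69 [335, 140, 351, 161] 246
crank 0.61 [378, 169, 392, 205] 333
grip 0.54 [3
[... 718 characters left out ...]
 0.0116, 0.9977, -1.1541], [0.0, 0.0, 0.0, 1.0]]
crank 0.82 [359, 249, 397, 280] 391
crank 0.76 [379, 198, 413, 229] 394
crank 0.56 [428, 181, 453, 205] 373
grip 0.57 [423, 181, 438, 190] 117
grip 0.49 [402, 198, 412, 209] 95
grip 0.49 [382, 251, 395, 263] 106
jack 0.69 [99, 202, 173, 252] 2079
jack 0.66 [278, 174, 334, 223] 1772
shaft 0.56 [402, 122, 426, 148] 481
shaft 0.51 [128, 222, 137, 229] 57
pad_top 0.69 [98, 216, 161, 245] 601
pad_top 0.66 [275, 191, 327, 211] 397
carriage 0.86 [98, 218, 163, 246] 663
carriage 0.84 [286, 186, 329, 211] 404
cradle 0.97 [255, 135, 293, 276] 2345
glue 0.62 [401, 121, 425, 144] 458
glue 0.41 [380, 196, 411, 229] 398
mallet 0.66 [441, 224, 516, 296] 1031
```

View pics/side0.png

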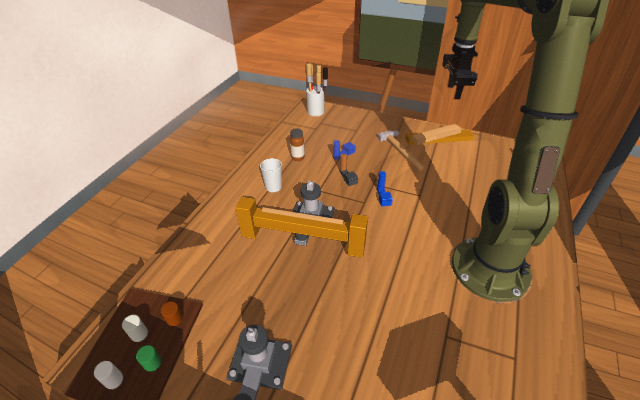

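View pics/top0.png

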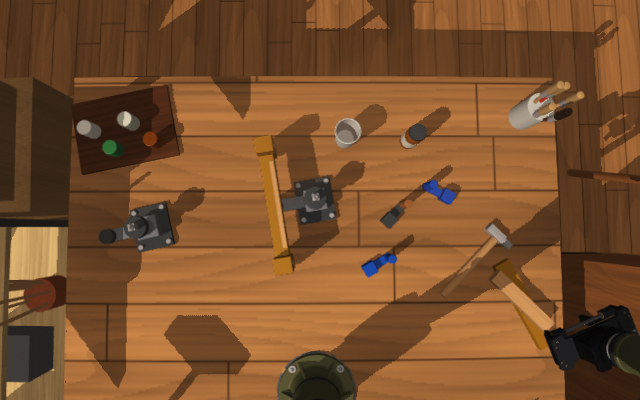

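Top view: the robot's base is at (317,385). The candidates for the crank are the dark one (hub 391,216, wooden handle about 407,203), a blue one (440,191) and a blue one (378,265); I choose the dark one. The candidates for the jack are (314,197) by the ochre cradle (273,205) and (145,228) at the left; I choose (314,197), which is nearer the base and has its pad under the rail. Next is a close crop of both.

```bash
cat > h.py <<'E'
from cell import *
import cv2,numpy as np
from scipy.spatial.transform import Rotation as R
from scipy.optimize import least_squares
def proj(c,P):
    V=np.array(c["view"]);K=np.array(c["intrinsics"]);P=np.atleast_2d(P)
    q=P@V[:3,:3].T+V[:3,3]; s=np.c_[q[:,0],-q[:,1]]/(-q[:,2:]); s=s*(1+c["k1"]*(s**2).sum(1,keepdims=True))
    return s*[K[0,0],K[1,1]]+[K[0,2],K[1,2]]
def on_z(c,uv,z):
    "pixel -> world point at height z"
    V=np.array(c["view"]);K=np.array(c["intrinsics"]);d=(np.array(uv,float)-[K[0,2],K[1,2]])/[K[0,0],K[1,1]]
    s=d.copy()
    for _ in range(20): s=d/(1+c["k1"]*(s**2).sum())
    r=V[:3,:3].T@np.array([s[0],-s[1],-1]); o=-V[:3,:3].T@V[:3,3]
    return o+r*(z-o[2])/r[2]
def crop(c,u,v,w,h,k,name=None):
    im=c["frame"][v:v+h,u:u+w,::-1]; im=cv2.resize(im,None,fx=k,fy=k,interpolation=cv2.INTER_CUBIC)
    if name: cv2.imwrite(name,im)
    return im
E
python3 - <<'E'
from h import *
c=read_camera("top"); s=read_camera("side")
a=crop(c,376,190,50,50,8); b=crop(c,290,172,50,50,8)
d=crop(s,330,140,50,25,8);e=crop(s,288,175,50,25,8)
cv2.imwrite("pics/c1.png",np.vstack([np.hstack([a,b]),np.hstack([d,e])]))
print("hub",on_z(c,(391,216),.032),"grip",on_z(c,(407.5,203),.076),"shaft",on_z(c,(315,198),.155))
for n,cc in(("side",s),("top",c)):
  for t in("crank","grip","shaft"):
    for d in silhouettes(n,t):
      v,u=np.nonzero(d["pixels"]); print(n,t,round(d["p"],2),[int(x) for x in d["extent"]],np.round([u.mean(),v.mean()],1), on_z(cc,(u.mean(),v.mean()),{"crank":.03,"grip":.045,"shaft":.145}[t]).round(3))
E
```

```text
hub [ 0.51162258 -0.22217234  0.032     ] grip [ 0.54708037 -0.26071037  0.076     ] shaft [0.55660588 0.0025318  0.155     ]
side crank 0.78 [376, 170, 394, 208] [383.4 190.8] [ 0.37  -0.177  0.03 ]
side crank 0.58 [343, 154, 357, 185] [347.4 171. ] [ 0.52  -0.235  0.03 ]
side crank 0.53 [333, 141, 353, 160] [342.6 148.9] [ 0.583 -0.358  0.03 ]
side grip 0.71 [376, 169, 385, 189] [381.6 179.4] [ 0.389 -0.216  0.045]
side grip 0.65 [333, 140, 338, 157] [336.6 147.9] [ 0.6   -0.336  0.045]
side shaft 0.5 [307, 179, 314, 191] [310.1 185.4] [0.556 0.011 0.145]
top crank 0.92 [358, 251, 397, 279] [377.2 264. ] [ 0.372 -0.18   0.03 ]
top crank 0.8 [424, 181, 454, 205] [439.7 192.4] [ 0.581 -0.369  0.03 ]
top crank 0.56 [380, 199, 412, 226] [395.1 213.2] [ 0.52  -0.235  0.03 ]
top crank 0.56 [402, 122, 426, 148] [412.1 136.2] [ 0.75 -0.29  0.03]
top grip 0.65 [400, 197, 411, 206] [405.8 203.5] [ 0.548 -0.263  0.045]
top grip 0.49 [421, 180, 436, 190] [430.1 184.8] [ 0.602 -0.336  0.045]
top grip 0.39 [382, 252, 394, 263] [390.  258.4] [ 0.389 -0.215  0.045]
top shaft 0.63 [314, 193, 319, 202] [314.6 197.1] [0.56  0.003 0.145]
```

View pics/c1.png

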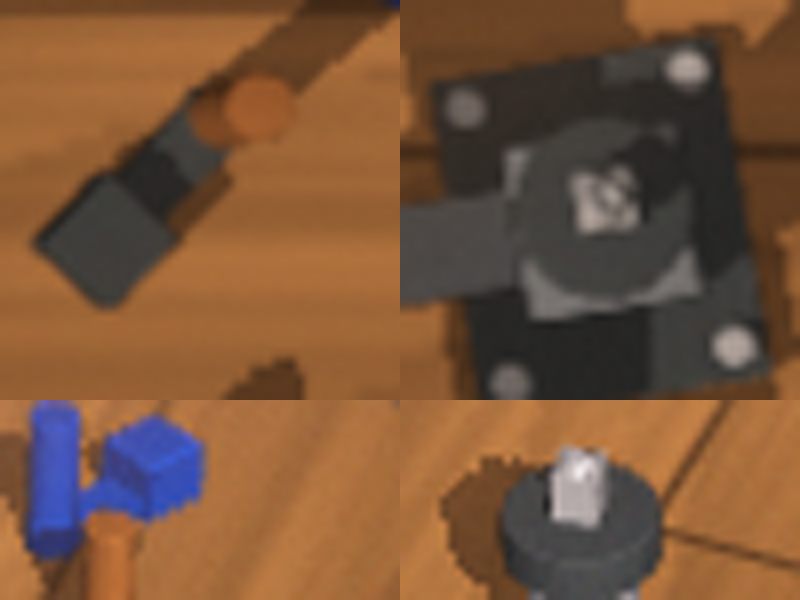

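The crop confirms it. The dark crank has its hub top at about (388.9,219.6) and a wooden handle top at about (407.8,203.0). The jack has a bright square shaft at about (314.9,197.1) on a dark round head. I move over the crank now for a wrist view.

>>> {"op": "play_rows", "data": {"steps": [[[0.035,-0.0174,0,0,0,0,0.087],[0.035,-0.0174,0,0,0,0,0.087],[0.035,-0.0174,0,0,0,0,0.087],[0.035,-0.0174,0,0,0,0,0.087],[0.035,-0.0174,0,0,0,0,0.087],[0.035,-0.0174,0,0,0,0,0.087],[0.035,-0.0174,0,0,0,0,0.087],[0.035,-0.0174,0,0,0,0,0.087],[0.035,-0.0174,0,0,0,0,0.087],[0.035,-0.0174,0,0,0,0,0.087],[0.035,-0.0174,0,0,0,0,0.087],[0.03,-0.0174,0,0,0,0,0.087]]]}}

```text
time_s: 2.7
tool_pos: [0.5478, -0.2596, 0.2227]
tool_rot: [180.0, -0.0, 21.2]
force: [0.6, -0.4, -0.2]
grip_width: 0.0866
grasp_force: 0.0
```

>>> {"op": "play_rows", "data": {"steps": [[[0,0,0,0,0,-0.122,0.06],[0,0,0,0,0,-0.122,0.05],[0,0,0,0,0,-0.122,0.05],[0,0,0,0,0,0,0.05],[0,0,0,0,0,0,0.05]]]}}

```text
time_s: 3.2
tool_pos: [0.5463, -0.2615, 0.2226]
tool_rot: [180.0, 0.0, 42.0]
force: [0.5, -0.0, 0.2]
grip_width: 0.0552
grasp_force: 0.0
```

```bash
python3 - <<'E'
from h import *
o=get_obs();print(o["time_s"],o["tool_pos"],o["tool_rot"],o["qpos"].round(1),o["grip_width"])
w=read_camera("wrist");t=read_camera("top");s=read_camera("side")
print(np.round(w["view"],3).tolist(),w["intrinsics"][0][0],w["k1"])
V=np.array(w["view"]);print("cam at",(-V[:3,:3].T@V[:3,3]).round(3))
print(proj(w,[[.51,-.219,.032],[.547,-.261,.076]]))
cv2.imwrite("pics/w1.png",w["frame"][:,:,::-1])
for n in ("crank","grip"):
  for d in silhouettes("wrist",n): print(n,round(d["p"],2),[int(x) for x in d["extent"]])
E
```

```text
3.2 [ 0.54631883 -0.2615034   0.22255716] [1.79997657e+02 1.86539210e-03 4.19812645e+01] [ 42.   14.4 -22.6  89.2   5.6  77.6 -29.2] 0.05517258050946825
[[0.669, -0.743, 0.0, -0.561], [0.714, 0.643, -0.277, -0.189], [0.206, 0.186, 0.961, -0.454], [0.0, 0.0, 0.0, 1.0]] 289.75493229023186 0.0012722304208752132
cam at [ 0.603 -0.211  0.384]
[[274.86738973 181.61391117]
 [320.03076115 190.53327095]]
crank 0.67 [381, 175, 426, 248]
crank 0.63 [252, 166, 337, 202]
crank 0.56 [151, 212, 237, 249]
grip 0.81 [382, 177, 416, 206]
grip 0.56 [312, 168, 333, 204]
grip 0.53 [206, 235, 232, 252]
```

View pics/w1.png

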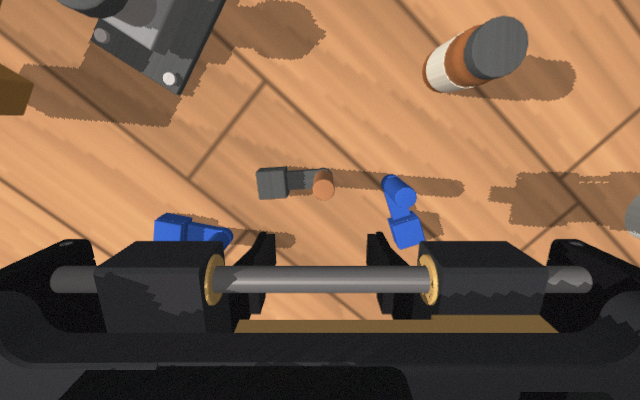

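The wrist view shows the dark crank level, hub at (271,183) and handle top at (323,184), between the blue look-alikes at (400,210) and (195,230). I'll fit its pose to the silhouettes.

```bash
cat >> h.py <<'E'
from scipy.optimize import minimize
def box(x0,x1,y0,y1,z0,z1): return np.array([[x,y,z] for x in(x0,x1) for y in(y0,y1) for z in(z0,z1)])
def cyl(x,y,r,z0,z1): a=np.linspace(0,2*np.pi,24,endpoint=False); return np.vstack([np.c_[x+r*np.cos(a),y+r*np.sin(a),np.full(24,z)] for z in(z0,z1)])
CR=[box(-.018,.018,-.018,.018,0,.032),box(0,.077,-.012,.012,0,.012),cyl(.065,0,.0125,.012,.076)]
def render(c,parts,x,y,z,yaw,k=4):
    m=np.zeros((400*k,640*k),np.uint8)
    for p in parts:
        q=p@R.from_euler("z",yaw).as_matrix().T+[x,y,z]
        cv2.fillConvexPoly(m,cv2.convexHull(np.round((proj(c,q)+.5)*k-.5).astype(np.int32)),1)
    return cv2.resize(m*255,(640,400),interpolation=cv2.INTER_AREA)/255.
def fit(cams,name,parts,p0,z):
    data=[]
    for n in cams:
        c=read_camera(n); L=silhouettes(n,name); m0=render(c,parts,p0[0],p0[1],z,p0[2])
        best=max(L,key=lambda d:(d["pixels"]*m0).sum(),default=None)
        if best is None or (best["pixels"]*m0).sum()<.2*m0.sum(): print("none",n);continue
        data.append((c,best["pixels"].astype(float),n))
    def cost(p,D=data): return sum(np.abs(render(c,parts,p[0],p[1],z,p[2])-m).sum()/m.sum() for c,m,_ in D)
    def go(D): return minimize(cost,p0,args=(D,),method="Nelder-Mead",options=dict(initial_simplex=[p0,p0+[.006,0,0],p0+[0,.006,0],p0+[0,0,.15]],xatol=1e-4,fatol=1e-4))
    p0=np.array(p0,float)
    for D in [[d] for d in data]+[data]:
        r=go(D); print([d[2] for d in D],r.x.round(4),np.degrees(r.x[2]).round(1),round(r.fun,3))
    return r.x
E
python3 - <<'E'
from h import *
t=read_camera("top")
h=on_z(t,(388.9,219.6),.032);g=on_z(t,(407.75,203),.076);print(h,g,np.hypot(*(g-h)[:2]),np.degrees(np.arctan2(*(g-h)[1::-1])))
x=fit(["top","wrist","side"],"crank",CR,[.508,-.217,np.radians(-48)],0.)
print("grip",x[0]+.065*np.cos(x[2]),x[1]+.065*np.sin(x[2]))
s=on_z(t,(314.9,197.1),.155);print("shaft top",s)
E
```

```text
[ 0.50109333 -0.21579814  0.032     ] [ 0.54707736 -0.26142359  0.076     ] 0.06477817958871805 -44.77573902279005
['top'] [ 0.5002 -0.2146 -0.6208] -35.6 0.682
['wrist'] [ 0.503  -0.2179 -0.7704] -44.1 0.086
['side'] [ 0.5023 -0.2209 -0.7785] -44.6 0.138
['top', 'wrist', 'side'] [ 0.5025 -0.2167 -0.7944] -45.5 1.022
grip 0.5479991220552394 -0.26305705098914095
shaft top [0.55897414 0.00278243 0.155     ]
```

>>> {"op": "play_rows", "data": {"steps": [[[0,0,0,0,0,-0.063,0.05],[0.0008,0.0023,0.03,0,0,0,0.05],[0,0,0.035,0,0,0,0.05],[0,0,0.035,0,0,0,0.05],[0,0,0.03,0,0,0,0.05],[0,0,0.025,0,0,0,0.05],[0,0,0.02,0,0,0,0.05],[0,0,0.012,0,0,0,0.05],[0,0,0.008,0,0,0,0.05],[0,0,0,0,0,0,0.05],[0,0,0,0,0,0,0.05]]]}}

```text
time_s: 4.9
tool_pos: [0.5493, -0.2627, 0.0284]
tool_rot: [179.9, -0.0, 45.8]
force: [0.1, 1.4, 1.4]
grip_width: 0.0499
grasp_force: 0.0
```

>>> {"op": "play_rows", "data": {"steps": [[[0,0,0,0,0,0,0.03],[0,0,0,0,0,0,0.025],[0,0,0,0,0,0,0.022],[0,0,0,0,0,0,0.018],[0,0,0,0,0,0,0.012],[0,0,0,0,0,0,0.008],[0,0,0,0,0,0,0.008]]], "force": 45}}

```text
time_s: 5.6
tool_pos: [0.5488, -0.2626, 0.0279]
tool_rot: [180.0, -0.0, 45.8]
force: [0.0, 0.4, 2.4]
grip_width: 0.0244
grasp_force: 45.0
```

>>> {"op": "play_rows", "data": {"steps": [[[0,0,-0.005,0,0,0,0.008],[0,0,-0.01,0,0,0,0.008],[0,0,-0.02,0,0,0,0.008],[0,0,-0.03,0,0,0,0.008],[0,0,-0.035,0,0,0,0.008],[0,0,-0.035,0,0,0,0.008],[0,0,-0.03,0,0,0,0.008],[0,0,-0.02,0,0,0,0.008],[0,0,-0.01,0,0,0,0.008],[0,0,0,0,0,0,0.008]]], "force": 45}}

```text
time_s: 6.6
tool_pos: [0.5492, -0.2625, 0.224]
tool_rot: [179.9, -0.0, 45.8]
force: [0.3, -0.4, -3.0]
grip_width: 0.0242
grasp_force: 45.0
```

```bash
python3 - <<'E'
from h import *
o=get_obs();print(o["time_s"],o["tool_pos"],o["tool_rot"],o["force"].round(2),o["wrist_torque"].round(3))
w=read_camera("wrist");t=read_camera("top");s=read_camera("side")
z=o["tool_pos"][2]-.028
p0=[o["tool_pos"][0]-.065*np.cos(-.775),o["tool_pos"][1]-.065*np.sin(-.775),-.775];print(p0,z)
HUB=CR[:2]
x=fit(["wrist","side","top"],"crank",CR,p0,z)
uv=proj(t,[[.559,.003,.155]])[0];us=proj(s,[[.559,.003,.155]])[0];print(uv,us,proj(w,[[.559,.003,.155],[p0[0],p0[1],z+.03]]))
def pad(i): return cv2.resize(i,(400,400))
a=crop(t,int(uv[0])-15,int(uv[1])-15,30,30,13); b=crop(s,int(us[0])-15,int(us[1])-10,30,30,13)
cv2.imwrite("pics/c2.png",np.hstack([a,b]))
cv2.imwrite("pics/w2.png",w["frame"][:,:,::-1])
E
```

```text
6.6 [ 0.54916591 -0.26253814  0.223993  ] [ 1.79863281e+02 -3.38689917e-02  4.57755648e+01] [ 0.26 -0.42 -2.98] [-0.083 -0.162  0.013]
[np.float64(0.5027285401804776), np.float64(-0.21705659086253656), -0.775] 0.19599299575357468
none top
['wrist'] [ 0.5029 -0.2163 -0.7321] -41.9 0.816
['side'] [ 0.4981 -0.2129 -0.7783] -44.6 0.549
['wrist', 'side'] [ 0.502  -0.2162 -0.7635] -43.7 1.469
[314.81702722 197.09049686] [310.12721898 181.10815523] [[ 42.91232683 -76.68197399]
 [211.0691726  250.5835702 ]]
```

View pics/c2.png

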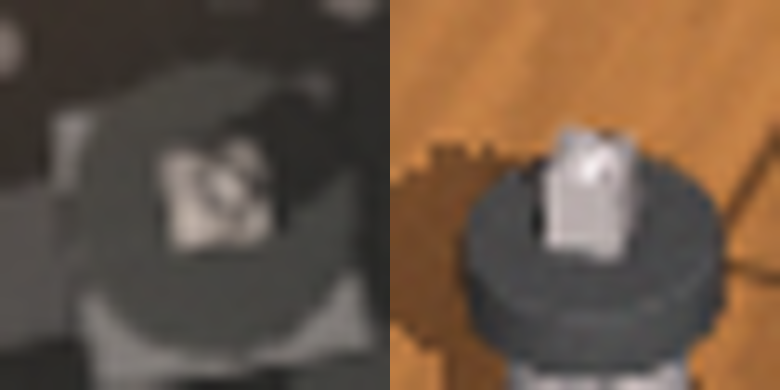

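View pics/w2.png

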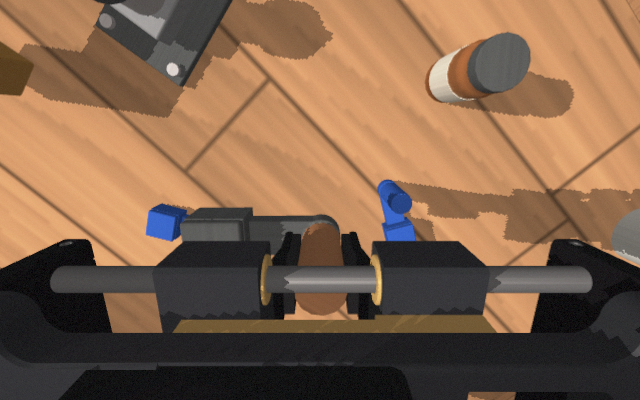

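The shaft crop shows a square of about 7 px, turned about +7°, centred at (314.8,197). The wrist view shows the crank held level and in line with the fingers, hub top edge at row 209 from column 187 to 252. I bring it beside the jack at the matching angle, so that the wrist camera sees the shaft.

>>> {"op": "play_rows", "data": {"steps": [[[0.005,-0.0036,0,0,0,0,0.008],[0.01,-0.0072,0,0,0,0,0.008],[0.015,-0.0109,0,0,0,0,0.008],[0.0175,-0.0127,0,0,0,0,0.008],[0.02,-0.0145,0,0,0,0,0.008],[0.0175,-0.0127,0,0,0,0,0.008],[0.0175,-0.0127,0,0,0,0,0.008],[0.0125,-0.009,0,0,0,0,0.008],[0.01,-0.0072,0,0,0,0,0.008]]], "force": 50}}

```text
time_s: 7.95
tool_pos: [0.5711, -0.1071, 0.2228]
tool_rot: [180.0, -0.0, 45.9]
force: [0.2, -0.2, -4.0]
grip_width: 0.024
grasp_force: 50.0
```

>>> {"op": "play_rows", "data": {"steps": [[[0,0,0,0,0,-0.03,0.008],[0,0,0,0,0,-0.06,0.008],[0,0,0,0,0,-0.08,0.008],[0,0,0,0,0,-0.09,0.008],[0,0,0,0,0,-0.09,0.008],[0,0,0,0,0,-0.09,0.008],[0,0,0,0,0,-0.09,0.008],[0,0,0,0,0,-0.09,0.008],[0,0,0,0,0,-0.09,0.008],[0,0,0,0,0,-0.08,0.008],[0,0,0,0,0,-0.06,0.008],[0,0,0,0,0,-0.045,0.008]]]}}

```text
time_s: 9.15
tool_pos: [0.5707, -0.1114, 0.2224]
tool_rot: [-180.0, 0.0, 97.1]
force: [-0.6, 1.0, -3.5]
grip_width: 0.0243
grasp_force: 50.0
```

```bash
python3 - <<'E'
from h import *
o=get_obs();print(o["time_s"],o["tool_pos"],o["tool_rot"],o["qpos"].round(1))
w=read_camera("wrist")
print(proj(w,[[.559,.003,.155],[.559,.003,.127],[.559-.065,-.11,.23]]))
cv2.imwrite("pics/w3.png",w["frame"][:,:,::-1])
for d in silhouettes("wrist","shaft"): print(d["p"],d["extent"])
E
```

```text
9.15 [ 0.57072532 -0.11138356  0.22241149] [-1.79978885e+02  3.63940213e-02  9.71198724e+01] [ 37.5  12.7 -33.7  92.3   7.2  77.2  10. ]
[[323.30286066  61.57265415]
 [323.01568063  68.07303674]
 [186.42004422 236.56135817]]
0.63 [314.0, 53.1, 339.8, 83.5]
```

View pics/w3.png

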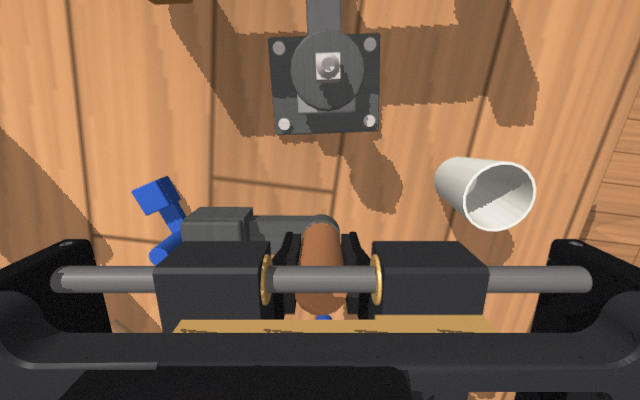

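The wrist view shows the square shaft with its nose at about (328,67) on the round head, nearly in line with the picture's axes. The held crank's hub is at (218,225). I'll fit the shaft's pose to the bright pixels in all three cameras.

```bash
python3 - <<'E'
from h import *
SH=[box(-.009,.009,-.009,.009,0,.022),cyl(0,0,.0085,.022,.0225),cyl(0,0,.004,.022,.028)]
out=[]
for n in("wrist","top","side"):
    c=read_camera(n); f=c["frame"].astype(int); uv=proj(c,[[.56,.002,.141]])[0]
    k=14 if n=="wrist" else 6
    k=int(k*1.5); u,v=np.round(uv).astype(int); roi=np.zeros((400,640),bool); roi[v-k:v+k+1,u-k:u+k+1]=1
    br=f.max(2); m=roi&(br>115)&((f.max(2)-f.min(2))<45)
    nl,lab,st,ce=cv2.connectedComponentsWithStats(m.astype(np.uint8))
    i=1+np.argmax(st[1:,4]); m=(lab==i); out.append((c,m.astype(float),n))
    cn=cv2.findContours(m.astype(np.uint8),0,2)[0][0]; print(n,st[i],ce[i].round(1),cv2.minAreaRect(cn))
    im=crop(c,u-k-8,v-k-8,2*k+16,2*k+16,1); mm=m[v-k-8:v+k+8,u-k-8:u+k+8].astype(np.uint8)*255
    cv2.imwrite(f"pics/s_{n}.png",cv2.resize(np.hstack([im,cv2.merge([mm]*3)]),(780,390),interpolation=cv2.INTER_NEAREST))
def cost(p,D): return sum(np.abs(render(c,SH,p[0],p[1],.127,p[2])-m).sum()/m.sum() for c,m,_ in D)
p0=np.array([.56,.002,.12])
for D in [[d] for d in out]+[out]:
    r=minimize(cost,p0,args=(D,),method="Nelder-Mead",options=dict(initial_simplex=[p0,p0+[.005,0,0],p0+[0,.005,0],p0+[0,0,.1]]))
    print([d[2] for d in D],r.x.round(4),np.degrees(r.x[2]).round(1),round(r.fun,3))
E
```

```text
wrist [315  52  26  28 580] [326.6  64.1] ((327.5, 65.5), (27.0, 25.0), 90.0)
top [312 193   8   8  43] [314.8 197.2] ((315.5, 196.5), (7.0, 7.0), 0.0)
side [307 181   7  10  60] [310.  185.4] ((310.0, 185.5), (9.0, 6.0), 90.0)
['wrist'] [0.5623 0.0024 0.152 ] 8.7 0.315
['top'] [0.5605 0.0028 0.1232] 7.1 0.353
['side'] [0.5594 0.0043 0.1817] 10.4 0.126
['wrist', 'top', 'side'] [0.5613 0.0027 0.1215] 7.0 0.942
```

View pics/s_wrist.png

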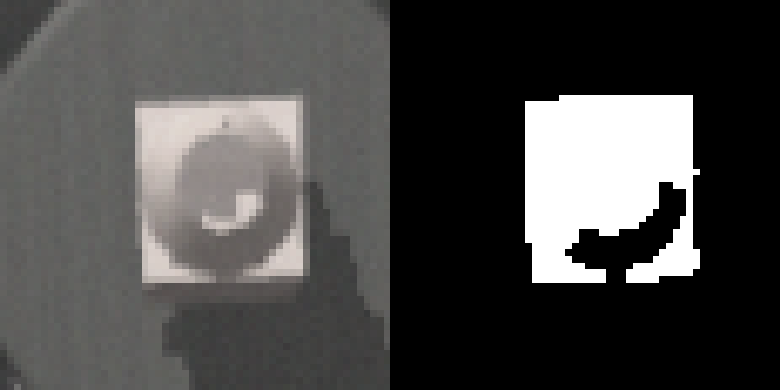

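The shaft's top face spans columns 135-308 and rows 97-280 of the crop. It is turned about +2° from the tool's axes, so its yaw is about 9°, which agrees with the foot plate.

```bash
python3 - <<'E'
from h import *
o=get_obs();p=o["tool_pos"];Rt=R.from_euler("xyz",o["tool_rot"],degrees=True).as_matrix()
w=read_camera("wrist"); u,v=np.round(proj(w,[[.56,.002,.141]])[0]).astype(int); k=21;s=390/58
q=lambda a,b:on_z(w,(u-k-8+a/s-.5,v-k-8+b/s-.5),.149)
C=[q(135,102),q(302,97),q(308,275),q(143,280)]
print(np.round(C,4).tolist(),"centre",np.mean(C,0).round(4))
for i in range(4):
    d=C[(i+1)%4]-C[i]; print(np.hypot(*d[:2]).round(4),(np.degrees(np.arctan2(d[1],d[0]))%90).round(1))
# hub corners expected
z=p[2]-.028
for x,y,h in[(.018,-.083,.032),(.018,-.047,.032),(.018,-.083,0),(.012,-.04,.012),(.012,0,.012),(0,.012+.0,.012)]:
    P=p+Rt@np.array([x,y,.0]);P[2]=z+h;print((x,y,h),proj(w,P)[0].round(1))
im=crop(w,150,190,130,60,6); cv2.imwrite("pics/hub.png",im)
f=w["frame"][:, :,:].astype(int).sum(2)
E
```

```text
[[0.5524, 0.0095, 0.149], [0.5704, 0.0122, 0.149], [0.5735, -0.0056, 0.149], [0.5553, -0.0083, 0.149]] centre [0.5629 0.0019 0.149 ]
0.0182 8.5
0.018 10.1
0.0184 8.6
0.018 9.5
(0.018, -0.083, 0.032) [175.4 222.6]
(0.018, -0.047, 0.032) [238.  222.6]
(0.018, -0.083, 0) [198.  206.4]
(0.012, -0.04, 0.012) [258.  220.7]
(0.012, 0, 0.012) [319.7 220.7]
(0, 0.012, 0.012) [337.9 237.8]
```

View pics/hub.png

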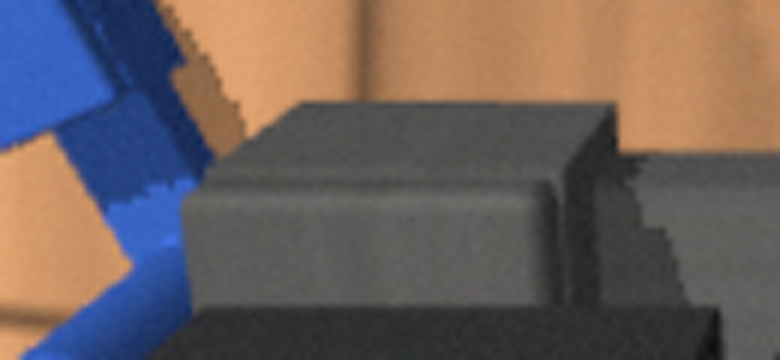

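The wrist scale checks out, with shaft sides of 18.0–18.4 mm and yaw 9.2°. The held hub projects within 1–2 mm of where it should be, with its edge level. Moving the hub over the shaft.

>>> {"op": "play_rows", "data": {"steps": [[[0.0047,0.0028,0,0,0,0,0.008],[0.0093,0.0056,0,0,0,0,0.008],[0.014,0.0084,0,0,0,0,0.008],[0.0163,0.0098,0,0,0,0,0.008],[0.0186,0.0112,0,0,0,0,0.008],[0.0163,0.0098,0,0,0,0,0.008],[0.014,0.0084,0,0,0,0,0.008],[0.0116,0.007,0,0,0,0,0.008],[0.007,0.0042,0,0,0,0,0.008],[0.0046,0.0028,0,0,0,-0.018,0.008],[0,0,0,0,0,-0.018,0.008],[0,0,0,0,0,0,0.008]]]}}

```text
time_s: 10.65
tool_pos: [0.626, 0.0135, 0.2224]
tool_rot: [-180.0, 0.0, 99.1]
force: [0.4, 1.2, -2.6]
grip_width: 0.0241
grasp_force: 50.0
```

```bash
python3 - <<'E'
from h import *
o=get_obs();print(o["time_s"],o["tool_pos"].round(4),o["tool_rot"].round(2),o["force"].round(2),o["wrist_torque"].round(3))
p=o["tool_pos"];a=np.radians(o["tool_rot"][2]-90)
h=p[:2]-.065*np.array([np.cos(a),np.sin(a)]);z=p[2]-.0279;print("hub",h,"crank z",z)
fit(["side","top","wrist"],"crank",CR,[*h,a],z)
t=read_camera("top");s=read_camera("side")
A=crop(t,290,165,55,50,7);B=crop(s,285,150,50,50,7)
cv2.imwrite("pics/c4.png",np.hstack([A,B]))
E
```

```text
10.65 [0.626  0.0135 0.2224] [-1.7997e+02  4.0000e-02  9.9100e+01] [ 0.42  1.16 -2.62] [-0.027 -0.216  0.043]
hub [0.56185083 0.00320125] crank z 0.19451392924489136
none top
['side'] [0.5607 0.0048 0.1784] 10.2 0.136
['wrist'] [0.5626 0.0032 0.1678] 9.6 0.871
['side', 'wrist'] [0.5613 0.0045 0.1569] 9.0 1.024
```

View pics/c4.png

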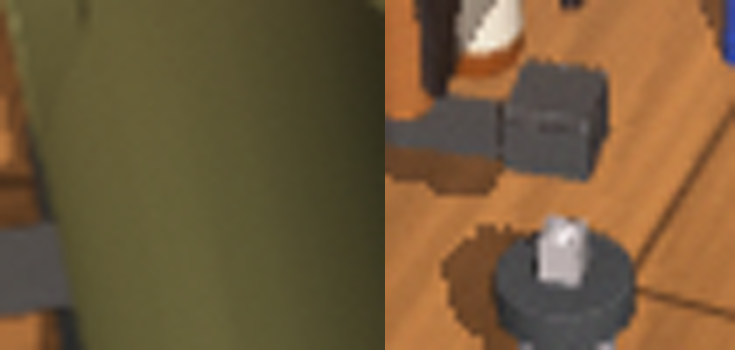

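The side view shows the hub straight above the shaft (hub at about 555,120 in the crop, shaft at 562,250), with yaws agreeing. Lowering gently.

>>> {"op": "play_rows", "data": {"steps": [[[-0.0006,-0.0008,0.004,0,0,0,0.008],[0,0,0.008,0,0,0,0.008],[0,0,0.01,0,0,0,0.008],[0,0,0.007,0,0,0,0.008],[0,0,0.004,0,0,0,0.008],[0,0,0.003,0,0,0,0.008],[0,0,0.002,0,0,0,0.008],[0,0,0.002,0,0,0,0.008],[0,0,0.002,0,0,0,0.008],[0,0,0.002,0,0,0,0.008],[0,0,0,0,0,0,0.008]]]}}

```text
time_s: 12.15
tool_pos: [0.6253, 0.0136, 0.1783]
tool_rot: [-180.0, 0.0, 99.1]
force: [0.4, 0.2, -2.8]
grip_width: 0.0243
grasp_force: 50.0
```

>>> {"op": "play_rows", "data": {"steps": [[[0,0,0.0015,0,0,0,0.008],[0,0,0.0015,0,0,0,0.008],[0,0,0.0015,0,0,0,0.008],[0,0,0.0015,0,0,0,0.008],[0,0,0,0,0,0,0.008]]]}}

```text
time_s: 12.65
tool_pos: [0.6253, 0.0135, 0.1722]
tool_rot: [-180.0, 0.0, 99.1]
force: [0.0, -0.7, -2.7]
grip_width: 0.0241
grasp_force: 50.0
```

>>> {"op": "play_rows", "data": {"steps": [[[0,0,0.002,0,0,0,0.008],[0,0,0.003,0,0,0,0.008],[0,0,0.003,0,0,0,0.008],[0,0,0.0025,0,0,0,0.008],[0,0,0.001,0,0,0,0.008],[0,0,0.001,0,0,0,0.008],[0,0,0,0,0,0,0.008]]]}}

```text
time_s: 13.35
tool_pos: [0.6254, 0.0137, 0.1599]
tool_rot: [-180.0, 0.0, 99.1]
force: [-0.3, 0.4, -3.6]
grip_width: 0.0243
grasp_force: 50.0
```

>>> {"op": "play_rows", "data": {"steps": [[[0,0,0.0008,0,0,0,0.008],[0,0,0.0006,0,0,0,0.008],[0,0,0.0006,0,0,0,0.008],[0,0,0,0,0,0,0.008]]]}}

```text
time_s: 13.75
tool_pos: [0.6256, 0.0137, 0.1587]
tool_rot: [180.0, 0.0, 99.1]
force: [-1.0, -0.0, 1.5]
grip_width: 0.0241
grasp_force: 50.0
```

```bash
python3 - <<'E'
from h import *
o=get_obs();print(o["time_s"],o["tool_pos"].round(4),o["tool_rot"].round(2),o["force"].round(2),o["wrist_torque"].round(3))
E
```

```text
13.75 [0.6256 0.0137 0.1587] [1.7998e+02 2.0000e-02 9.9110e+01] [-1.   -0.02  1.48] [-0.156  0.267  0.015]
```

The crank is seated: no resistance until TCP z = 0.1587, where the force swings up 5 N (expected 0.1589). I'll work out the winding arc in the tool's axes.

```bash
python3 - <<'E'
import numpy as np
p=np.radians(np.arange(0,365,5));X=np.round(-.065*np.sin(p),4);Y=np.round(.065*np.cos(p),4)
for i in range(72): print(5*i+5,f"[{X[i+1]-X[i]:.4f},{Y[i+1]-Y[i]:.4f},0,0,0,0,0.008]")
E
```

```text
5 [-0.0057,-0.0002,0,0,0,0,0.008]
10 [-0.0056,-0.0008,0,0,0,0,0.008]
15 [-0.0055,-0.0012,0,0,0,0,0.008]
20 [-0.0054,-0.0017,0,0,0,0,0.008]
25 [-0.0053,-0.0022,0,0,0,0,0.008]
30 [-0.0050,-0.0026,0,0,0,0,0.008]
35 [-0.0048,-0.0031,0,0,0,0,0.008]
40 [-0.0045,-0.0034,0,0,0,0,0.008]
45 [-0.0042,-0.0038,0,0,0,0,0.008]
50 [-0.0038,-0.0042,0,0,0,0,0.008]
55 [-0.0034,-0.0045,0,0,0,0,0.008]
60 [-0.0031,-0.0048,0,0,0,0,0.008]
65 [-0.0026,-0.0050,0,0,0,0,0.008]
70 [-0.0022,-0.0053,0,0,0,0,0.008]
75 [-0.0017,-0.0054,0,0,0,0,0.008]
80 [-0.0012,-0.0055,0,0,0,0,0.008]
85 [-0.0008,-0.0056,0,0,0,0,0.008]
90 [-0.0002,-0.0057,0,0,0,0,0.008]
95 [0.0002,-0.0057,0,0,0,0,0.008]
100 [0.0008,-0.0056,0,0,0,0,0.008]
105 [0.0012,-0.0055,0,0,0,0,0.008]
110 [0.0017,-0.0054,0,0,0,0,0.008]
115 [0.0022,-0.0053,0,0,0,0,0.008]
120 [0.0026,-0.0050,0,0,0,0,0.008]
125 [0.0031,-0.0048,0,0,0,0,0.008]
130 [0.0034,-0.0045,0,0,0,0,0.008]
135 [0.0038,-0.0042,0,0,0,0,0.008]
140 [0.0042,-0.0038,0,0,0,0,0.008]
145 [0.0045,-0.0034,0,0,0,0,0.008]
150 [0.0048,-0.0031,0,0,0,0,0.008]
155 [0.0050,-0.0026,0,0,0,0,0.008]
160 [0.0053,-0.00
[... 699 characters left out ...]
8]
265 [0.0008,0.0056,0,0,0,0,0.008]
270 [0.0002,0.0057,0,0,0,0,0.008]
275 [-0.0002,0.0057,0,0,0,0,0.008]
280 [-0.0008,0.0056,0,0,0,0,0.008]
285 [-0.0012,0.0055,0,0,0,0,0.008]
290 [-0.0017,0.0054,0,0,0,0,0.008]
295 [-0.0022,0.0053,0,0,0,0,0.008]
300 [-0.0026,0.0050,0,0,0,0,0.008]
305 [-0.0031,0.0048,0,0,0,0,0.008]
310 [-0.0034,0.0045,0,0,0,0,0.008]
315 [-0.0038,0.0042,0,0,0,0,0.008]
320 [-0.0042,0.0038,0,0,0,0,0.008]
325 [-0.0045,0.0034,0,0,0,0,0.008]
330 [-0.0048,0.0031,0,0,0,0,0.008]
335 [-0.0050,0.0026,0,0,0,0,0.008]
340 [-0.0053,0.0022,0,0,0,0,0.008]
345 [-0.0054,0.0017,0,0,0,0,0.008]
350 [-0.0055,0.0012,0,0,0,0,0.008]
355 [-0.0056,0.0008,0,0,0,0,0.008]
360 [-0.0057,0.0002,0,0,0,0,0.008]
```

>>> {"op": "play_rows", "data": {"steps": [[[-0.0028,0,0,0,0,0,0.008],[-0.0029,-0.0002,0,0,0,0,0.008],[-0.0056,-0.0008,0,0,0,0,0.008],[-0.0055,-0.0012,0,0,0,0,0.008],[-0.0054,-0.0017,0,0,0,0,0.008],[-0.0053,-0.0022,0,0,0,0,0.008],[-0.005,-0.0026,0,0,0,0,0.008]]], "force": 58}}

```text
time_s: 14.45
tool_pos: [0.6241, -0.0162, 0.1589]
tool_rot: [179.6, -0.3, 99.2]
force: [2.8, 6.7, 0.5]
grip_width: 0.0242
grasp_force: 58.0
```

>>> {"op": "play_rows", "data": {"steps": [[[-0.0048,-0.0031,0,0,0,0,0.008],[-0.0045,-0.0034,0,0,0,0,0.008],[-0.0042,-0.0038,0,0,0,0,0.008],[-0.0038,-0.0042,0,0,0,0,0.008],[-0.0034,-0.0045,0,0,0,0,0.008],[-0.0031,-0.0048,0,0,0,0,0.008],[-0.0026,-0.005,0,0,0,0,0.008],[-0.0022,-0.0053,0,0,0,0,0.008],[-0.0017,-0.0054,0,0,0,0,0.008],[-0.0012,-0.0055,0,0,0,0,0.008],[-0.0008,-0.0056,0,0,0,0,0.008],[-0.0002,-0.0057,0,0,0,0,0.008]]]}}

```text
time_s: 15.65
tool_pos: [0.5749, -0.0613, 0.1589]
tool_rot: [179.5, 0.1, 99.1]
force: [6.3, 1.0, -2.4]
grip_width: 0.0239
grasp_force: 58.0
```

```bash
cat > st.py <<'E'
from h import *
o=get_obs();d=o["tool_pos"][:2]-[.5614,.0034];th=np.degrees(np.arctan2(d[1],d[0]));r=np.hypot(*d)
n=d/r;t=np.array([n[1],-n[0]]);F=o["force"]
print("t",o["time_s"],"phi",round((9.1-th)%360,1),"r",r.round(4),"z",o["tool_pos"][2].round(4),"resist",round(-F[:2]@t,2),"radial",round(F[:2]@n,2),"Fz",F[2].round(2),o["tool_rot"].round(2),o["wrist_torque"].round(2))
E
python3 st.py
```

```text
t 15.65 phi 87.3 r 0.0661 z 0.1589 resist 6.39 radial 0.34 Fz -2.37 [1.7952e+02 6.0000e-02 9.9090e+01] [ 0.25 -1.95  0.  ]
```

>>> {"op": "play_rows", "data": {"steps": [[[0.0002,-0.0057,0,0,0,0,0.008],[0.0008,-0.0056,0,0,0,0,0.008],[0.0012,-0.0055,0,0,0,0,0.008],[0.0017,-0.0054,0,0,0,0,0.008],[0.0022,-0.0053,0,0,0,0,0.008],[0.0026,-0.005,0,0,0,0,0.008],[0.0031,-0.0048,0,0,0,0,0.008],[0.0034,-0.0045,0,0,0,0,0.008],[0.0038,-0.0042,0,0,0,0,0.008],[0.0042,-0.0038,0,0,0,0,0.008],[0.0045,-0.0034,0,0,0,0,0.008],[0.0048,-0.0031,0,0,0,0,0.008]]]}}

```text
time_s: 16.85
tool_pos: [0.5135, -0.0412, 0.1588]
tool_rot: [179.6, 0.3, 99.0]
force: [6.7, -4.7, -2.3]
grip_width: 0.024
grasp_force: 58.0
```

```bash
python3 st.py
```

```text
t 16.85 phi 146.2 r 0.0654 z 0.1588 resist 8.04 radial -1.72 Fz -2.26 [179.64   0.29  98.97] [-1.12 -1.62 -0.1 ]
```

>>> {"op": "play_rows", "data": {"steps": [[[0.005,-0.0026,0,0,0,0,0.008],[0.0053,-0.0022,0,0,0,0,0.008],[0.0054,-0.0017,0,0,0,0,0.008],[0.0055,-0.0012,0,0,0,0,0.008],[0.0056,-0.0008,0,0,0,0,0.008],[0.0057,-0.0002,0,0,0,0,0.008],[0.0057,0.0002,0,0,0,0,0.008],[0.0056,0.0008,0,0,0,0,0.008],[0.0055,0.0012,0,0,0,0,0.008],[0.0054,0.0017,0,0,0,0,0.008]]]}}

```text
time_s: 17.85
tool_pos: [0.4973, 0.0104, 0.1584]
tool_rot: [-179.9, 0.4, 98.9]
force: [-2.6, -7.7, 4.8]
grip_width: 0.0242
grasp_force: 58.0
```

```bash
python3 st.py
```

```text
t 17.85 phi 195.3 r 0.0645 z 0.1584 resist 7.96 radial 1.78 Fz 4.83 [-179.92    0.38   98.9 ] [-1.83  0.35 -0.01]
```

>>> {"op": "play_rows", "data": {"steps": [[[0.0053,0.0022,0,0,0,0,0.008],[0.005,0.0026,0,0,0,0,0.008],[0.0048,0.0031,0,0,0,0,0.008],[0.0045,0.0034,0,0,0,0,0.008]]]}}

```text
time_s: 18.25
tool_pos: [0.5042, 0.0325, 0.1583]
tool_rot: [-179.8, 0.3, 98.9]
force: [-5.6, -5.9, 7.6]
grip_width: 0.0238
grasp_force: 58.0
```

```bash
python3 st.py
```

```text
t 18.25 phi 216.1 r 0.0642 z 0.1583 resist 7.84 radial 2.33 Fz 7.62 [-179.76    0.31   98.95] [-1.52  1.08 -0.02]
```

>>> {"op": "play_rows", "data": {"steps": [[[0.0042,0.0038,0,0,0,0,0.008],[0.0038,0.0042,0,0,0,0,0.008],[0.0034,0.0045,0,0,0,0,0.008],[0.0031,0.0048,0,0,0,0,0.008]]]}}

```text
time_s: 18.65
tool_pos: [0.5184, 0.0509, 0.1582]
tool_rot: [-179.7, 0.2, 99.0]
force: [-7.6, -2.8, 8.7]
grip_width: 0.024
grasp_force: 58.0
```

```bash
python3 st.py
```

```text
t 18.65 phi 236.9 r 0.064 z 0.1582 resist 7.54 radial 3.03 Fz 8.69 [-179.69    0.23   99.01] [-1.13  1.48 -0.05]
```

>>> {"op": "play_rows", "data": {"steps": [[[0.0026,0.005,0,0,0,0,0.008],[0.0022,0.0053,0,0,0,0,0.008],[0.0017,0.0054,0,0,0,0,0.008],[0.0012,0.0055,0,0,0,0,0.008]]]}}

```text
time_s: 19.05
tool_pos: [0.537, 0.0626, 0.158]
tool_rot: [-179.5, 0.2, 99.1]
force: [-10.6, -2.5, 10.2]
grip_width: 0.0239
grasp_force: 58.0
```

```bash
python3 st.py
```

```text
t 19.05 phi 256.7 r 0.064 z 0.158 resist 10.77 radial 1.69 Fz 10.2 [-1.7954e+02  1.7000e-01  9.9060e+01] [-0.89  2.24 -0.04]
```

>>> {"op": "play_rows", "data": {"steps": [[[0.0008,0.0056,-0.0001,0,0,0,0.008],[0.0002,0.0057,-0.0001,0,0,0,0.008],[-0.0002,0.0057,-0.0001,0,0,0,0.008],[-0.0008,0.0056,-0.0001,0,0,0,0.008]]]}}

```text
time_s: 19.45
tool_pos: [0.5582, 0.0674, 0.158]
tool_rot: [-179.4, 0.1, 99.1]
force: [-11.4, 0.6, 9.1]
grip_width: 0.0242
grasp_force: 58.0
```

```bash
python3 st.py
```

```text
t 19.45 phi 276.2 r 0.0641 z 0.158 resist 11.36 radial 1.13 Fz 9.1 [-1.7942e+02  7.0000e-02  9.9120e+01] [-0.37  2.72 -0.11]
```

>>> {"op": "play_rows", "data": {"steps": [[[-0.0012,0.0055,0,0,0,0,0.008],[-0.0017,0.0054,0,0,0,0,0.008],[-0.0022,0.0053,0,0,0,0,0.008],[-0.0026,0.005,0,0,0,0,0.008]]]}}

```text
time_s: 19.85
tool_pos: [0.5802, 0.0649, 0.158]
tool_rot: [-179.4, -0.1, 99.2]
force: [-10.8, 4.4, 8.5]
grip_width: 0.0242
grasp_force: 58.0
```

```bash
python3 st.py; python3 - <<'E'
from h import *
c=read_camera("side"); a=crop(c,230,190,140,70,5,"pics/r1.png")
for d in silhouettes("side","pad_top"): print(d["p"],d["extent"])
E
```

```text
t 19.85 phi 296.1 r 0.0643 z 0.158 resist 11.58 radial 1.05 Fz 8.51 [-1.7944e+02 -7.0000e-02  9.9190e+01] [ 0.32  2.81 -0.1 ]
0.76 [233.1, 342.2, 274.8, 398.0]
0.58 [293.9, 198.6, 323.1, 240.9]
```

Resistance stepped from 7.5 N at 237° to 10.8 N at 257° and then 11.5 N, so the first touch was at about 247°. I'll go on to about 435° actual (command 440°).

>>> {"op": "play_rows", "data": {"steps": [[[-0.0031,0.0048,0,0,0,0,0.008],[-0.0034,0.0045,0,0,0,0,0.008],[-0.0038,0.0042,0,0,0,0,0.008],[-0.0042,0.0038,0,0,0,0,0.008],[-0.0045,0.0034,0,0,0,0,0.008],[-0.0048,0.0031,0,0,0,0,0.008],[-0.005,0.0026,0,0,0,0,0.008],[-0.0053,0.0022,0,0,0,0,0.008],[-0.0054,0.0017,0,0,0,0,0.008],[-0.0055,0.0012,0,0,0,0,0.008],[-0.0056,0.0008,0,0,0,0,0.008],[-0.0057,0.0002,0,0,0,0,0.008]]]}}

```text
time_s: 21.15
tool_pos: [0.6241, 0.021, 0.1586]
tool_rot: [-180.0, -0.6, 99.4]
force: [-3.0, 12.2, 2.9]
grip_width: 0.0242
grasp_force: 58.0
```

```bash
python3 st.py
```

```text
t 21.15 phi 353.5 r 0.0651 z 0.1586 resist 12.6 radial 0.38 Fz 2.86 [-179.96   -0.55   99.41] [ 2.85  0.66 -0.03]
```

>>> {"op": "play_rows", "data": {"steps": [[[-0.0057,-0.0002,0,0,0,0,0.008],[-0.0056,-0.0008,0,0,0,0,0.008],[-0.0055,-0.0012,0,0,0,0,0.008],[-0.0054,-0.0017,0,0,0,0,0.008],[-0.0053,-0.0022,0,0,0,0,0.008],[-0.005,-0.0026,0,0,0,0,0.008],[-0.0048,-0.0031,0,0,0,0,0.008],[-0.0045,-0.0034,0,0,0,0,0.008]]]}}

```text
time_s: 21.95
tool_pos: [0.6209, -0.0243, 0.1592]
tool_rot: [179.4, -0.4, 99.3]
force: [9.8, 9.9, -4.0]
grip_width: 0.0241
grasp_force: 58.0
```

```bash
python3 st.py
```

```text
t 21.95 phi 34.0 r 0.0656 z 0.1592 resist 13.15 radial 4.74 Fz -4.01 [179.38  -0.39  99.34] [ 2.31 -2.46 -0.05]
```

>>> {"op": "play_rows", "data": {"steps": [[[-0.0042,-0.0038,0.0001,0,0,0,0.008],[-0.0038,-0.0042,0.0001,0,0,0,0.008],[-0.0034,-0.0045,0.0001,0,0,0,0.008],[-0.0031,-0.0048,0.0001,0,0,0,0.008],[-0.0026,-0.005,0,0,0,0,0.008],[-0.0022,-0.0053,0,0,0,0,0.008],[-0.0017,-0.0054,0,0,0,0,0.008],[-0.0006,-0.0028,0,0,0,0,0.008],[0,0,0,0,0,0,0.008],[0,0,0,0,0,0,0.008]]]}}

```text
time_s: 22.95
tool_pos: [0.5899, -0.0561, 0.1592]
tool_rot: [179.3, -0.0, 99.1]
force: [10.2, 3.2, -2.6]
grip_width: 0.0238
grasp_force: 58.0
```

```bash
python3 st.py;python3 - <<'E'
from h import *
c=read_camera("side"); a=crop(c,230,175,140,85,5,"pics/r2.png")
E
```

```text
t 22.95 phi 73.5 r 0.066 z 0.1592 resist 10.59 radial 1.51 Fz -2.59 [ 1.7933e+02 -1.0000e-02  9.9150e+01] [ 0.73 -2.74 -0.  ]
```

>>> {"op": "play_rows", "data": {"steps": [[[0.0003,0.0012,0,0,0,0,0.008],[0.0003,0.0013,0,0,0,0,0.008],[0.0003,0.0012,0,0,0,0,0.008],[0,0,0,0,0,0,0.008]]], "force": 30}}

```text
time_s: 23.4
tool_pos: [0.5909, -0.0558, 0.1588]
tool_rot: [179.7, 0.0, 99.1]
force: [5.9, 1.2, -0.1]
grip_width: 0.0244
grasp_force: 30.0
```

```bash
python3 st.py
```

```text
t 23.4 phi 72.6 r 0.0661 z 0.1588 resist 5.79 radial 1.55 Fz -0.11 [1.797e+02 3.000e-02 9.909e+01] [ 0.43 -1.53 -0.07]
```

>>> {"op": "play_rows", "data": {"steps": [[[0.0003,0.0013,0,0,0,0,0.008],[0.0003,0.0013,0,0,0,0,0.008],[0.0003,0.0013,0,0,0,0,0.008],[0,0,0,0,0,0,0.008]]], "force": 15}}

```text
time_s: 23.8
tool_pos: [0.5923, -0.0552, 0.1583]
tool_rot: [-180.0, 0.1, 99.1]
force: [1.4, -2.4, 4.0]
grip_width: 0.0248
grasp_force: 15.0
```

```bash
python3 st.py
```

```text
t 23.8 phi 71.3 r 0.0663 z 0.1583 resist 0.08 radial 2.75 Fz 3.96 [-1.7997e+02  8.0000e-02  9.9060e+01] [-0.3  -0.3   0.03]
```

Unloaded. Now I open the fingers and rise straight up.

>>> {"op": "play_rows", "data": {"steps": [[[0,0,0,0,0,0,0.03],[0,0,0,0,0,0,0.04],[0,0,0,0,0,0,0.055],[0,0,0,0,0,0,0.055],[0,0,-0.005,0,0,0,0.055],[0,0,-0.015,0,0,0,0.055],[0,0,-0.025,0,0,0,0.055],[0,0,-0.03,0,0,0,0.055],[0,0,-0.03,0,0,0,0.055],[0,0,-0.03,0,0,0,0.055],[0,0,-0.02,0,0,0,0.055],[0,0,0,0,0,0,0.055]]]}}

```text
time_s: 25.0
tool_pos: [0.594, -0.0536, 0.3179]
tool_rot: [179.6, 0.1, 99.1]
force: [1.1, -0.1, 0.4]
grip_width: 0.0546
grasp_force: 0.0
```

>>> {"op": "play_rows", "data": {"steps": [[[-0.01,0,0,0,0,0,0.055],[-0.02,0,0,0,0,0,0.055],[-0.03,0,0,0,0,0,0.055],[-0.03,0,0,0,0,0,0.055],[-0.03,0,0,0,0,0,0.055],[-0.02,0,0,0,0,0,0.055],[-0.01,0,0,0,0,0,0.055],[0,0,0,0,0,0,0.055]]]}}

```text
time_s: 25.8
tool_pos: [0.6157, -0.2041, 0.3119]
tool_rot: [-179.9, -0.0, 99.0]
force: [0.2, -0.3, -0.1]
grip_width: 0.0552
grasp_force: 0.0
```

```bash
python3 - <<'E'
from h import *
o=get_obs();print(o["time_s"],o["tool_pos"].round(3),o["force"].round(1),o["grip_width"])
fit(["side","wrist"],"crank",CR,[.5614,.0034,np.radians(-63)],.131)
c=read_camera("side"); w=read_camera("wrist")
cv2.imwrite("pics/fin.png",np.vstack([crop(c,230,150,150,110,4)[:, :600],cv2.resize(crop(w,180,0,300,100,2),(600,160))]))
E
```

```text
25.8 [ 0.616 -0.204  0.312] [ 0.2 -0.3 -0.1] 0.05521519257235519
['side'] [ 0.5591  0.0027 -0.925 ] -53.0 0.206
['wrist'] [ 0.5642 -0.0013 -0.9538] -54.6 0.214
['side', 'wrist'] [ 5.621e-01 -1.000e-04 -9.341e-01] -53.5 0.441
```

View pics/fin.png

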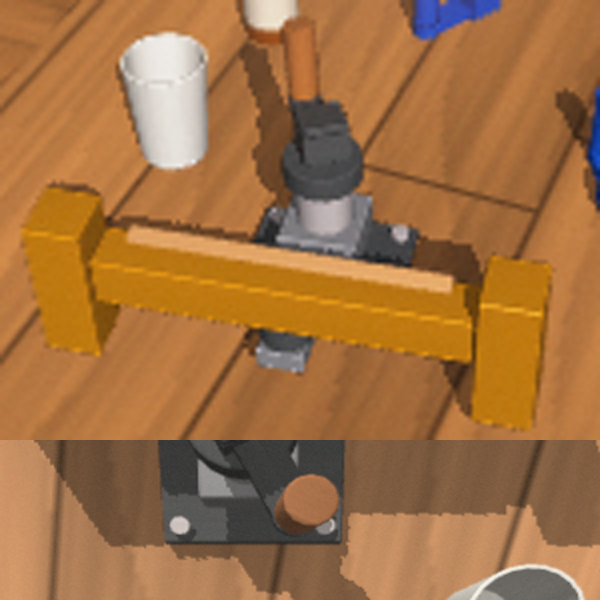

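The final view shows the crank on the shaft with its handle up at (300,60), the pad against the rail and the bystanders in place. Before handing in, I check the seat height and measure the rail's lift from the image shift since the start.

```bash
python3 - <<'E'
from h import *
c=read_camera("side"); now=cv2.cvtColor(c["frame"],cv2.COLOR_RGB2GRAY); old=cv2.cvtColor(cv2.imread("pics/side0.png"),cv2.COLOR_BGR2GRAY)
for nm,(u0,u1,v0,v1) in dict(rail_left=(262,290,208,224),rail_right=(315,342,212,232),rail=(258,343,206,236),stileL=(232,258,194,240),stileR=(347,370,213,258)).items():
    W=np.eye(2,3,dtype=np.float32)
    cc,W=cv2.findTransformECC(old[v0:v1,u0:u1],now[v0:v1,u0:u1],W,cv2.MOTION_TRANSLATION,(3,200,1e-6),None,3); print(nm,round(cc,3),W[:,2].round(2))
pr=proj(c,[[.56,.118,.1],[.56,.118,.105]]);print("5 mm =",(pr[1]-pr[0]).round(2))
w=read_camera("wrist")
D=[]
for n,k in(("side",c),("wrist",w)):
    L=silhouettes(n,"crank");m0=render(k,CR,.5614,.0034,.131,-.94); D.append((k,max(L,key=lambda d:(d["pixels"]*m0).sum())["pixels"].astype(float)))
for z in(.125,.128,.131,.134,.137,.141):
    r=minimize(lambda p:sum(np.abs(render(k,CR,p[0],p[1],z,p[2])-m).sum()/m.sum() for k,m in D[:1]),[.561,.002,-.94],method="Nelder-Mead",options=dict(initial_simplex=[[.561,.002,-.94],[.565,.002,-.94],[.561,.006,-.94],[.561,.002,-1.04]]))
    print(z,r.x.round(4),round(r.fun,3))
E
```

```text
rail_left 0.81 [8.25 0.13]
rail_right 0.968 [-0.32 -1.17]
rail 0.972 [-0.24 -1.07]
stileL 0.938 [-0.02 -0.19]
stileR 0.989 [ 0.02 -0.13]
5 mm = [-0.1  -1.22]
0.125 [ 0.563  -0.0042 -0.9273] 0.114
0.128 [ 0.5617 -0.001  -0.9296] 0.117
0.131 [ 0.5603  0.0019 -0.9242] 0.121
0.134 [ 0.5586  0.0055 -0.9287] 0.126
0.137 [ 0.5572  0.0085 -0.9299] 0.131
0.141 [ 0.5549  0.0124 -0.9196] 0.14
```

```bash
python3 -c "
from cell import sign_off
print(sign_off())"
```

```text
the job is handed in; nothing more can be done
None
```

I fitted the crank fully onto the jack's shaft, wound it clockwise about 187° (±10°) past the first touch for about 5 mm of lift (camera check about 4–5 mm), let go with it on the shaft, and handed the job in at about 26 s; no verdict came back.

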